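# Prop open the lid of a watchmaker's drying chest

## Task

Prop the drying chest open so that the movements inside can air: raise its lid by the black bar handle until it stays up by itself, swing the steel prop rod up out of its clip by the orange sleeve, and lower the lid onto it so that the rod's tip goes through the slot in the lid's steel side plate and the lid rests on the rod's collar. Do not let the lid drop or slam, leave the things standing around the chest alone, and let go of everything at the end.

Things in the scene. Friction and masses are not known exactly. Their poses are not given: they have to be found in the camera images.
- chest: Grey steel benchtop chest, fixed to the bench. Origin: centre of the lidded tub, on the bench top. Its axes: x towards the side deck that carries the prop rod, y towards the lid's hinge, z up. Base x -110 to +175, y -112 to +112 mm, deck top 85 mm above the bench; the tub's rim (x and y within 102 mm) stands 39 mm above the deck. Black control knob on the -y face, away from the hinge.
- lid (a joint): Cream lid's hinge angle in rad: 0 closed, 1.57 upright, 1.8 back stop. The hinge line lies along chest x at chest y +95, z 125 mm. The lid (200 mm along the hinge, 190 mm from hinge to free edge, 6 mm thick, about 0.45 kg) stays by itself only when raised beyond about 1.3 rad; lower down it sinks, damped, and falls shut (light friction 0.12 N m, damping 0.09 N m s). Properly propped it stands at about 0.9 rad.
- lid_hinge (a point): Middle of the lid's hinge line, at the level of the lid's underside. Axes of the lid: x along the hinge (as chest x), y from free edge to hinge, z out of the lid's upper face.
- lid_handle (a point): Centre of the black round bar handle on the lid's upper face: bar 12 mm thick, 90 mm long parallel to the hinge, carried by a post 42 mm to either side of its centre; 170 mm from the hinge line, bar axis 40 mm above the lid's upper face (46 mm above its underside). Free edge of the lid 20 mm beyond it.
- lid_slot (a point): Centre of the slot in the steel plate (6 mm thick, flush with the lid) that sticks out of the lid's +x side, on its underside: 135 mm from the hinge line and 142 mm from the lid's middle along x. The through slot is 30 mm long (away from the hinge) and 14 mm wide (along the hinge). Axes as the lid's.
- rod (a joint): Prop rod's angle in rad: 0 lying level in its open clip, its tip towards the hinge; grows as it swings up (1.57 upright). Range 0 to 2.2. The pivot is stiff enough (0.08 N m) that the rod stays at whatever angle it is left; the clip lets go without force. With the lid resting on it in the slot the rod stands at about 1.08.
- rod_pivot (a point): Pivot of the rod, above the side deck: at chest x +142, y -51, z 113 mm; pivot axis along chest x, parallel to the lid's hinge. The rod moves in the plane chest x = +142, the same as the slot. Rod's axes: y along it from pivot to tip, x the pivot axis.
- rod_grip (a point): Middle of the orange sleeve on the rod: 14 mm thick, 40 mm long, 100 mm from the pivot; in the clip its axis lies 28 mm above the deck.
- rod_shoulder (a point): Upper face of the rod's collar (20 mm across, 5 mm thick), on the axis, 130 mm from the pivot. The collar is too wide for the slot.
- rod_tip (a point): Round end of the rod, 8 mm thick, 145 mm from the pivot, 15 mm past the collar.
- movement: Brass watch movement (36 mm across) on a steel holder, 56 x 50 x 22 mm, loose on the bench near the chest. Origin under its centre. Leave alone.
- oil_jar: Amber jar with black cap, 42 mm across, 50 mm tall. Origin under its centre. Leave alone.
- loupe: Black eyeglass loupe, 38 mm across, 42 mm tall. Origin under its centre. Leave alone.
- dish: Clear round parts dish with glass cover, 94 mm across, 18 mm tall. Origin under its centre. Leave alone.

How it is judged:
By the outcome, as a careful person would: the job done as asked, in the order asked, and still so for the second after the job is handed in, with the robot touching nothing.
It also fails if it takes over 64 s, if anything falls off the work surface, if the arm or the gripper's body presses on something with over 40 N, if the wrist force passes 120 N, or if a joint passes its speed limit or range.

## Robot

A 7-joint arm with a two-finger parallel gripper is mounted at the origin on the work surface. World frame = base frame: x ahead of the robot, y to its left, z up, the work surface at z = 0. Lengths are in m, angles in rad, forces in N, time in s.
With the tool pointing down it reaches from about 0.4 to 0.85 m from the base axis. Payload 4.5 kg.
Tool frame: the origin (TCP) lies midway between the tips of the shut fingers; the grasp point (between the pads) lies 19 mm behind it; z points along the fingers, y is the line along which they close (so a half turn about z gives the same grasp; the last joint's range is limited). The gripper opens to 88 mm and grips with 3 to 60 N. Pads are 18 mm wide; open, the fingers measure 123 mm over their backs; the gripper's body (75 mm by 187 mm) begins 45 mm behind the grasp point.
Start: joints at [-1.201, 0.689, -0.195, 1.565, 0.157, 0.902, -0.215], TCP at [0.206, 0.59, 0.239] pointing down, gripper open.
Joint ranges: [-3.01, 3.01], [-0.46, 2.08], [-1.47, 1.51], [0.13, 2.56], [-1, 4.14], [0.04, 2.09], [-2.66, 2.66]. Speed limits (rad/s): [2.57, 2.57, 3.14, 3.14, 3.14, 3.14, 3.14].

## Interface

Orientations are given as a unit quaternion [x, y, z, w].
In Python, from plant import r gives the robot as it stands.
- The arm moves only by the tool carry_out, never from a script. Its argument "plan" is a list of rows, each an object with "rot": the turn, a rotation vector about the tool's x, y, z in rad, a list of three; "xyz": the shift along the tool's x, y, z in m, a list of three; "grip": the closure in counts, from 0 (fully open) to 255 (shut). In form: [{"rot": [wx, wy, wz], "xyz": [dx, dy, dz], "grip": grip}, ...]. A call has 1 to 8 rows; each row is the pose to reach, as a shift and turn from the pose commanded when the call began, along the tool's axes at that moment; what a row does not reach only later rows make up. A row lasts 1/12 s, in which the tool goes at most 41.7 mm and 7.16 degrees, less where a joint would pass 70% of its speed; a pose out of reach is approached as far as the arm can. A call with a gripper value outside its range is refused whole. The fingers move at their own pace and stop on an object; "squeeze" is the grip in N (left out, the last holds). Time passes only in rows, so rows that repeat a pose let the fingers close. It gives the time, the measured TCP pose, the force, the opening and the grip force at its end, in the units of the state.
- r.get_state(): the state, without advancing time (a new reading comes with each control period).
- r.snapshot(name): name is "scene" or "top" or "wrist"; returns the picture (480x640x3 uint8, red, green, blue); there is no depth.
- r.camera_params(name): a dict with "fx", "fy", "cx", "cy" (pixels), "position" and "attitude" of the camera in the world; the wrist camera has in their place "hand_eye" (4x4, takes a point from camera to tool coordinates, whose origin is the TCP and whose axes are the flange's). Camera axes: x right, y down, z forward; pixel columns grow to the right and rows downward; lengths in m; the calibration is good to about 2 mm. A picture is of the moment at which its call begins: read the wrist's pose just before it. camera_params takes no time and is no camera call.
- r.finish_job(): hands the job in; it is judged then, once.
The state is a dict: "clock": time; "q": joint angles; "qd": joint speeds; "joint_torque": joint torques, N m; "tool_pos": TCP position; "eef_rot": TCP orientation; "contact_force": force on the tool from outside, world axes, zero at the start; "moment": the same for the moment, N m; "opening": opening from 0.0 (shut) to 1.0 (fully open); "finger_force": force on a finger pad.
Only numpy, scipy, OpenCV 4.12 (cv2) and the standard library are available. Lean on these libraries where they do the work, as an engineer would, in place of code of your own. Each camera call takes 0.05 s, during which the arm holds its last target. There are 200 camera calls.

## Working session

There is one attempt and no reset: what is moved stays moved. The work goes in short steps, Python scripts to look and compute and a tool call to move; the robot and the scene stay as the last step left them, time stands still between calls to the robot, and variables do not carry over. Pictures are saved under pics/ and viewed, at most 10 in all, crops included, and the job is handed in when it is done.

Besides the shell and the picture viewer there is one more tool, called after "Emit:" as name(argument=value, ...) on one line, values as JSON. carry_out: Moves the arm, as the interface text tells. Its arguments: {"type":"object","properties":{"plan":{"type":"array"},"squeeze":{"type":"number"}},"required":["plan"]}

```bash
mkdir -p pics; ls; python3 - <<'E'
from plant import r
import cv2,numpy as np
a=r.snapshot("scene");b=r.snapshot("top")
cv2.imwrite("pics/s.png",a[:,:,::-1]);cv2.imwrite("pics/t.png",b[:,:,::-1])
for n in("scene","top","wrist"):print(r.camera_params(n))
s=r.get_state();print(s)
E
```

```text
pics
{'fx': 556.8202534814777, 'fy': 556.8202534814777, 'cx': 317.62195988337766, 'cy': 239.7564520476347, 'position': array([ 0.92548394, -0.30772622,  0.82810268]), 'attitude': array([ 0.87132359,  0.38303546, -0.12572832, -0.27977031])}
{'fx': 449.94625121143946, 'fy': 449.94625121143946, 'cx': 318.07172187087053, 'cy': 235.57516185545194, 'position': array([0.40694257, 0.0096233 , 0.97090094]), 'attitude': array([-0.69500198,  0.7139544 , -0.05634643,  0.06376865])}
{'fx': 412.10686928025456, 'fy': 412.10686928025456, 'cx': 316.6906411622925, 'cy': 236.9877876772323, 'hand_eye': array([[-2.72685282e-04, -9.66413485e-01, -2.56992028e-01,
         6.51974996e-02],
       [ 9.99999402e-01, -5.35766064e-04,  9.53673279e-04,
        -1.49968249e-03],
       [-1.05933032e-03, -2.56991614e-01,  9.66413052e-01,
        -1.46045543e-01],
       [ 0.00000000e+00,  0.00000000e+00,  0.00000000e+00,
         1.00000000e+00]])}
{'clock': 0.1, 'q': array([-1.20118875,  0.68990082, -0.19453092,  1.5662243 ,  0.15727787,
        0.90250659, -0.21510145]), 'qd': array([-1.40454171e-03, -3.08549616e-03,  1.55507572e-05, -2.19348843e-03,
        4.93122677e-04,  1.57890627e-03, -1.30519492e-03]), 'joint_torque': array([-2.88948999e-03, -5.28504610e+01, -1.27152856e+00, -1.53839672e+01,
       -5.25808800e-02,  2.00924696e-03,  4.31330875e-05]), 'tool_pos': array([0.20580175, 0.58954625, 0.23799426]), 'eef_rot': array([ 1.67082616e-01,  9.85942553e-01, -8.20183665e-04, -8.99069463e-05]), 'contact_force': array([-0.24115425, -0.83997866, -0.08738484]), 'moment': array([-0.02743395, -0.00067705, -0.00829772]), 'finger_force': 0.0, 'opening': 1.000519999986165}
```

View pics/s.png

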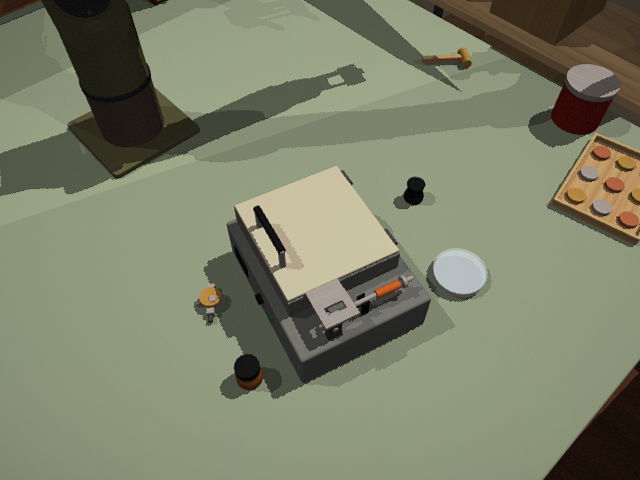

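View pics/t.png

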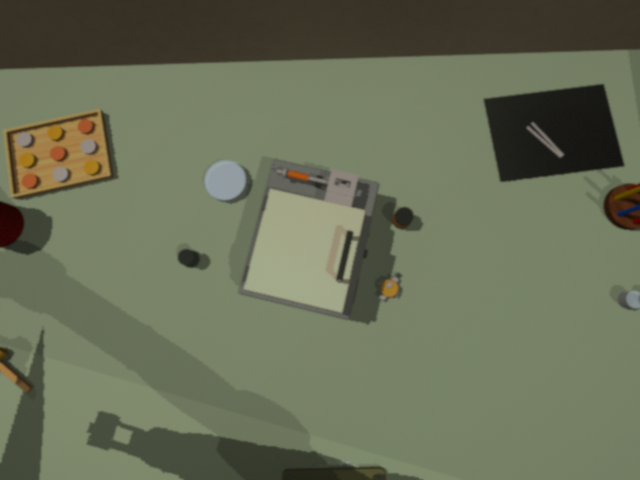

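The scene view shows the closed chest: handle ends at about (258,209) and (283,253), orange sleeve at (389,289), lid corners at (338,168), (398,255), (290,297) and (236,210). In the top view the sleeve is at (299,176) and the lid corners at (270,190), (365,208), (343,313) and (245,291). The jar and the movement stand on the handle side, the loupe and the dish on the hinge side.

```bash
cat > h.py <<'E'
from plant import r
import numpy as np, json, os
from scipy.spatial.transform import Rotation as R
from scipy.optimize import least_squares
def proj(c,P):
    p=R.from_quat(c["attitude"]).inv().apply(np.asarray(P)-c["position"])
    return np.c_[c["fx"]*p[:,0]/p[:,2]+c["cx"],c["fy"]*p[:,1]/p[:,2]+c["cy"]]
def chest(P,pose):
    return R.from_euler("z",pose[2]).apply(np.asarray(P,float))+[pose[0],pose[1],0]
def pose(): return json.load(open("pose.json"))
def handle(t): return [0,.095-.170*np.cos(t)+.046*np.sin(t),.125+.170*np.sin(t)+.046*np.cos(t)]
def tool(yaw_c,tilt,lean=0):
    """tool down, tool y = chest y turned by yaw_c; tilt about chest x, lean about chest y (world rot)"""
    yaw=pose()[2]
    d=R.from_matrix(np.array([[-1,0,0],[0,1,0],[0,0,-1.]]))
    return R.from_euler("z",yaw)*R.from_euler("x",tilt)*R.from_euler("y",lean)*R.from_euler("z",yaw_c)*d
def rows(targets):
    """targets: list of (grasp point in chest coords, Rotation) -> shifts and turns in the tool axes"""
    s=r.get_state(); p0=s["tool_pos"]; R0=R.from_quat(s["eef_rot"])
    for g,Rt in targets:
        p=chest([g],pose())[0]+Rt.apply([0,0,.019])
        print("rot",np.round((R0.inv()*Rt).as_rotvec(),3).tolist(),"xyz",np.round(R0.inv().apply(p-p0),4).tolist())
def where():
    s=r.get_state();Rt=R.from_quat(s["eef_rot"]);p=pose()
    g=s["tool_pos"]-Rt.apply([0,0,.019])
    print("t",s["clock"],"grasp in chest",np.round(R.from_euler("z",-p[2]).apply(g-[p[0],p[1],0]),4),"F",np.round(s["contact_force"],1),"open",round(s["opening"],3),"q",np.round(s["q"],2))
E
python3 - <<'E'
from h import *
L=[[-100,95,131],[100,95,131],[100,-95,131],[-100,-95,131],[142,49,113],[0,-75,171]]
L=np.array(L)/1000
sc=np.array([[338,168],[398,255],[290,297],[236,210],[389,289],[269,233]])
tp=np.array([[245,291],[270,190],[365,208],[343,313],[299,176],[345,256]])
cs,ct=r.camera_params("scene"),r.camera_params("top")
f=lambda x:np.r_[proj(cs,chest(L,x))-sc,proj(ct,chest(L,x))-tp].ravel()
o=least_squares(f,[.37,.03,-.24],loss="soft_l1");print(o.x);print(f(o.x).reshape(-1,2).round(1).tolist())
json.dump(o.x.tolist(),open("pose.json","w"))
print("handle",chest([handle(0),handle(1.5),[.142,.049,.113]],o.x))
where()
rows([(np.add(handle(0),[0,0,.1]),tool(0,0)),(handle(0),tool(0,0))])
E
```

```text
[ 0.53000097  0.0412286  -0.25533409]
[[-2.1, -3.7], [1.4, -5.8], [-2.8, 3.4], [-3.0, -5.2], [-1.7, -0.5], [-0.6, -4.0], [-1.8, -3.5], [-0.5, -3.8], [0.8, -0.3], [-0.1, -2.0], [-0.7, -2.2], [0.1, -2.8]]
handle [[ 0.51105832 -0.03133983  0.171     ]
 [ 0.56254683  0.16591029  0.29782806]
 [ 0.67977305  0.05277521  0.113     ]]
t 0.1 grasp in chest [-0.4522  0.4487  0.257 ] F [-0.2 -0.8 -0.1] open 1.001 q [-1.2   0.69 -0.19  1.57  0.16  0.9  -0.22]
rot [-0.002, 0.0, -0.08] xyz [-0.4928, -0.4857, -0.0132]
rot [-0.002, 0.0, -0.08] xyz [-0.4928, -0.4855, 0.0868]
```

Emit:
carry_out(plan=[{"rot":[0,0,-0.08],"xyz":[-0.493,-0.486,-0.06],"grip":0},{"rot":[0,0,-0.08],"xyz":[-0.493,-0.486,-0.06],"grip":0},{"rot":[0,0,-0.08],"xyz":[-0.493,-0.486,-0.06],"grip":0},{"rot":[0,0,-0.08],"xyz":[-0.493,-0.486,-0.06],"grip":0},{"rot":[0,0,-0.08],"xyz":[-0.493,-0.486,-0.06],"grip":0},{"rot":[0,0,-0.08],"xyz":[-0.493,-0.486,-0.06],"grip":0},{"rot":[0,0,-0.08],"xyz":[-0.493,-0.486,-0.06],"grip":0},{"rot":[0,0,-0.08],"xyz":[-0.493,-0.486,-0.06],"grip":0}])

```text
clock: 0.77
tool_pos: [0.3528, 0.29, 0.2675]
eef_rot: [0.127, 0.992, -0.0, -0.0]
contact_force: [-0.2, -0.3, -0.4]
opening: 1.002
finger_force: 0.0
```

```bash
python3 - <<'E'
from h import *
where();rows([(np.add(handle(0),[0,0,.13]),tool(0,0))])
E
```

```text
t 0.7667 grasp in chest [-0.2343  0.1959  0.2865] F [-0.2 -0.3 -0.4] open 1.002 q [-0.61  0.44 -0.27  2.01  0.17  0.71  0.33]
rot [-0.0, -0.0, -0.0] xyz [-0.2344, -0.2709, -0.0144]
```

Emit:
carry_out(plan=[{"rot":[0,0,0],"xyz":[-0.234,-0.271,-0.014],"grip":0},{"rot":[0,0,0],"xyz":[-0.234,-0.271,-0.014],"grip":0},{"rot":[0,0,0],"xyz":[-0.234,-0.271,-0.014],"grip":0},{"rot":[0,0,0],"xyz":[-0.234,-0.271,-0.014],"grip":0},{"rot":[0,0,0],"xyz":[-0.234,-0.271,-0.014],"grip":0},{"rot":[0,0,0],"xyz":[-0.234,-0.271,-0.014],"grip":0},{"rot":[0,0,0],"xyz":[-0.234,-0.271,-0.014],"grip":0},{"rot":[0,0,0],"xyz":[-0.234,-0.271,-0.014],"grip":0}])

```text
clock: 1.43
tool_pos: [0.4995, -0.0091, 0.2805]
eef_rot: [0.128, 0.992, 0.0, -0.0]
contact_force: [0.5, 1.0, 0.2]
opening: 1.0
finger_force: 0.0
```

Emit:
carry_out(plan=[{"rot":[0,0,0],"xyz":[0,0,0],"grip":0},{"rot":[0,0,0],"xyz":[0,0,0],"grip":0},{"rot":[0,0,0],"xyz":[0,0,0],"grip":0}])

```text
clock: 1.68
tool_pos: [0.4987, -0.0064, 0.2802]
eef_rot: [0.128, 0.992, 0.0, -0.001]
contact_force: [0.1, 0.3, 0.2]
opening: 0.999
finger_force: 0.0
```

```bash
python3 - <<'E'
from h import *
import cv2
where();s=r.get_state();im=r.snapshot("wrist")
rows([(handle(0),tool(0,0))])
c=r.camera_params("wrist");H=c["hand_eye"]
Rt=R.from_quat(s["eef_rot"])
cam=dict(c,position=s["tool_pos"]+Rt.apply(H[:3,3]),attitude=(Rt*R.from_matrix(H[:3,:3])).as_quat())
P=np.array([[-45,-75,171],[45,-75,171],[100,-95,131],[-100,-95,131],[100,95,131],[142,49,113]])/1000
print(proj(cam,chest(P,pose())).round(0).tolist())
cv2.imwrite("pics/w.png",im[:,:,::-1])
E
```

```text
t 1.6833 grasp in chest [-0.0182 -0.054   0.2992] F [0.1 0.3 0.2] open 0.999 q [ 0.1   0.47 -0.27  1.88  0.17  0.81  1.06]
rot [0.001, -0.001, 0.001] xyz [-0.0187, -0.0219, 0.1282]
[[285.0, 192.0], [288.0, 324.0], [267.0, 363.0], [258.0, 103.0], [503.0, 363.0], [436.0, 394.0]]
```

View pics/w.png

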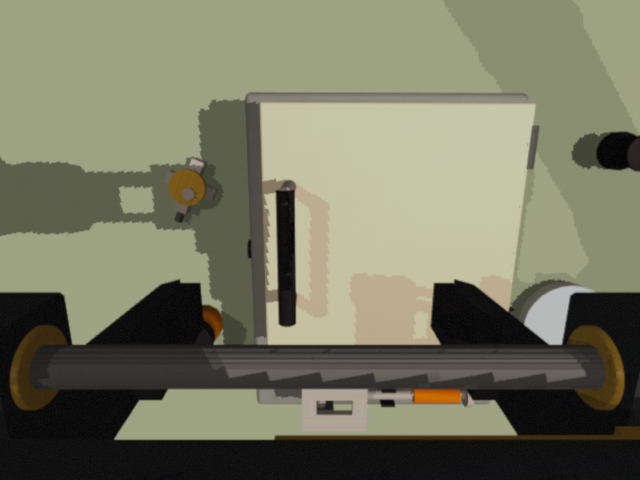

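The wrist view shows the bar ends at (286,188) and (288,325) and the sleeve at (437,396). They lie within about 3 px of the prediction, so the chest pose is good. Next I descend and grip the handle.

Emit:
carry_out(plan=[{"rot":[0,0,0],"xyz":[-0.019,-0.022,0.02],"grip":100},{"rot":[0,0,0],"xyz":[-0.019,-0.022,0.06],"grip":100},{"rot":[0,0,0],"xyz":[-0.019,-0.022,0.095],"grip":100},{"rot":[0,0,0],"xyz":[-0.019,-0.022,0.12],"grip":100},{"rot":[0,0,0],"xyz":[-0.019,-0.022,0.129],"grip":100},{"rot":[0,0,0],"xyz":[-0.019,-0.022,0.129],"grip":100},{"rot":[0,0,0],"xyz":[-0.019,-0.022,0.129],"grip":100}])

```text
clock: 2.32
tool_pos: [0.5123, -0.0316, 0.1521]
eef_rot: [0.126, 0.992, 0.0, 0.0]
contact_force: [-0.2, -0.1, 0.3]
opening: 0.608
finger_force: 0.0
```

Emit:
carry_out(plan=[{"rot":[0,0,0],"xyz":[0,0,0],"grip":255},{"rot":[0,0,0],"xyz":[0,0,0],"grip":255},{"rot":[0,0,0],"xyz":[0,0,0],"grip":255},{"rot":[0,0,0],"xyz":[0,0,0],"grip":255},{"rot":[0,0,0],"xyz":[0,0,0],"grip":255},{"rot":[0,0,0],"xyz":[0,0,0],"grip":255}], squeeze=20)

```text
clock: 2.82
tool_pos: [0.5122, -0.033, 0.1518]
eef_rot: [0.128, 0.992, 0.0, 0.0]
contact_force: [0.4, 2.7, 0.6]
opening: 0.178
finger_force: 2.4
```

```bash
python3 - <<'E'
from h import *
where()
# tool turns with the lid about chest x by a third of its angle (sign: lid opening = -x rotation)
rows([(handle(t),tool(0,-.33*t)) for t in np.arange(.06,.49,.06)])
E
```

```text
t 2.8167 grasp in chest [ 0.0015 -0.0763  0.1708] F [0.4 2.7 0.6] open 0.178 q [ 0.1   0.68 -0.2   1.98  0.26  0.5   1.03]
rot [0.02, 0.001, -0.001] xyz [0.0015, 0.004, -0.0103]
rot [0.04, 0.001, -0.001] xyz [0.0015, 0.0073, -0.0202]
rot [0.06, 0.001, -0.001] xyz [0.0015, 0.0112, -0.0299]
rot [0.079, 0.001, -0.001] xyz [0.0015, 0.0157, -0.0393]
rot [0.099, 0.001, -0.001] xyz [0.0015, 0.0207, -0.0484]
rot [0.119, 0.001, -0.001] xyz [0.0015, 0.0262, -0.0572]
rot [0.139, 0.001, -0.001] xyz [0.0015, 0.0323, -0.0657]
rot [0.159, 0.001, -0.001] xyz [0.0015, 0.0388, -0.0737]
```

Emit:
carry_out(plan=[{"rot":[0,0,0],"xyz":[0,0,0],"grip":255},{"rot":[0,0,0],"xyz":[0,0,0],"grip":255},{"rot":[0,0,0],"xyz":[0,0,0],"grip":255}], squeeze=25)

```text
clock: 3.07
tool_pos: [0.5129, -0.0309, 0.1519]
eef_rot: [0.127, 0.992, 0.001, 0.001]
contact_force: [0.5, 6.1, 3.4]
opening: 0.121
finger_force: 24.3
```

Emit:
carry_out(plan=[{"rot":[0.01,0,0],"xyz":[0.001,0.003,-0.005],"grip":255},{"rot":[0.02,0,0],"xyz":[0.001,0.005,-0.01],"grip":255},{"rot":[0.04,0,0],"xyz":[0.001,0.008,-0.02],"grip":255},{"rot":[0.06,0,0],"xyz":[0.001,0.012,-0.03],"grip":255},{"rot":[0.08,0,0],"xyz":[0.001,0.016,-0.039],"grip":255},{"rot":[0.1,0,0],"xyz":[0.001,0.021,-0.048],"grip":255},{"rot":[0.12,0,0],"xyz":[0.001,0.026,-0.057],"grip":255},{"rot":[0.14,0,0],"xyz":[0.001,0.032,-0.066],"grip":255}])

```text
clock: 3.73
tool_pos: [0.5209, 0.0, 0.2178]
eef_rot: [0.127, 0.99, -0.069, -0.007]
contact_force: [7.9, 5.3, -12.0]
opening: 0.119
finger_force: 25.5
```

```bash
python3 - <<'E'
from h import *
where()
rows([(handle(t),tool(0,-.33*t)) for t in np.arange(.48,.98,.07)])
E
```

```text
t 3.7333 grasp in chest [ 0.0015 -0.0396  0.2366] F [  7.9   5.3 -12. ] open 0.119 q [-0.1   0.6  -0.12  1.87  0.28  0.75  0.91]
rot [0.02, 0.003, 0.0] xyz [0.0016, 0.0035, -0.0083]
rot [0.043, 0.003, 0.0] xyz [0.0015, 0.0105, -0.0182]
rot [0.067, 0.003, 0.0] xyz [0.0015, 0.0181, -0.0276]
rot [0.09, 0.003, 0.0] xyz [0.0015, 0.0263, -0.0363]
rot [0.113, 0.003, 0.0] xyz [0.0015, 0.0351, -0.0445]
rot [0.136, 0.003, -0.0] xyz [0.0014, 0.0445, -0.052]
rot [0.159, 0.003, -0.0] xyz [0.0014, 0.0544, -0.0588]
rot [0.182, 0.003, -0.0] xyz [0.0014, 0.0647, -0.0649]
```

Emit:
carry_out(plan=[{"rot":[0.02,0,0],"xyz":[0,0.004,-0.009],"grip":255},{"rot":[0.043,0,0],"xyz":[0,0.01,-0.018],"grip":255},{"rot":[0.067,0,0],"xyz":[0,0.018,-0.028],"grip":255},{"rot":[0.09,0,0],"xyz":[0,0.026,-0.036],"grip":255},{"rot":[0.113,0,0],"xyz":[0,0.035,-0.045],"grip":255},{"rot":[0.136,0,0],"xyz":[0,0.045,-0.052],"grip":255},{"rot":[0.16,0,0],"xyz":[0,0.054,-0.059],"grip":255},{"rot":[0.18,0,0],"xyz":[0,0.065,-0.065],"grip":255}])

```text
clock: 4.4
tool_pos: [0.5398, 0.0718, 0.2706]
eef_rot: [0.125, 0.98, -0.157, -0.019]
contact_force: [12.3, 1.3, -24.4]
opening: 0.112
finger_force: 26.5
```

```bash
python3 - <<'E'
from h import *
where()
rows([(handle(t),tool(0,-.33*t)) for t in np.arange(.98,1.5,.07)])
E
```

```text
t 4.4 grasp in chest [0.0017 0.038  0.2887] F [ 12.3   1.3 -24.4] open 0.112 q [-0.34  0.62 -0.05  1.66  0.32  1.08  0.75]
rot [0.006, 0.003, 0.001] xyz [0.0018, -0.0006, -0.0031]
rot [0.029, 0.003, 0.001] xyz [0.0017, 0.0091, -0.0102]
rot [0.053, 0.003, 0.001] xyz [0.0017, 0.0192, -0.0165]
rot [0.076, 0.003, 0.001] xyz [0.0017, 0.0298, -0.0221]
rot [0.099, 0.003, 0.001] xyz [0.0016, 0.0407, -0.0269]
rot [0.122, 0.003, 0.001] xyz [0.0016, 0.052, -0.031]
rot [0.145, 0.003, 0.001] xyz [0.0016, 0.0634, -0.0342]
rot [0.168, 0.003, 0.001] xyz [0.0016, 0.0751, -0.0366]
```

Emit:
carry_out(plan=[{"rot":[0.008,0,0],"xyz":[-0.001,0.003,0.001],"grip":255},{"rot":[0.03,0,0],"xyz":[-0.002,0.01,-0.006],"grip":255},{"rot":[0.053,0,0],"xyz":[-0.002,0.019,-0.012],"grip":255},{"rot":[0.076,0,0],"xyz":[-0.002,0.03,-0.018],"grip":255},{"rot":[0.1,0,0],"xyz":[-0.002,0.041,-0.023],"grip":255},{"rot":[0.122,0,0],"xyz":[-0.002,0.052,-0.027],"grip":255},{"rot":[0.145,0,0],"xyz":[-0.002,0.063,-0.03],"grip":255},{"rot":[0.17,0,0],"xyz":[-0.002,0.075,-0.033],"grip":255}])

```text
clock: 5.07
tool_pos: [0.5592, 0.1448, 0.2787]
eef_rot: [0.125, 0.961, -0.244, -0.033]
contact_force: [2.5, -5.8, -17.2]
opening: 0.104
finger_force: 26.1
```

```bash
python3 - <<'E'
from h import *
where()
rows([(handle(t),tool(0,-.33*t)) for t in (1.5,1.54)])
E
```

```text
t 5.0667 grasp in chest [0.0022 0.1166 0.2954] F [  2.5  -5.8 -17.2] open 0.104 q [-0.52  0.75 -0.01  1.43  0.36  1.35  0.64]
rot [-0.003, -0.004, -0.002] xyz [0.0021, 0.0096, -0.008]
rot [0.01, -0.004, -0.002] xyz [0.0022, 0.0161, -0.01]
```

Emit:
carry_out(plan=[{"rot":[0,0,0],"xyz":[0,0.006,0.003],"grip":255},{"rot":[0,0,0],"xyz":[0,0.011,0.004],"grip":255},{"rot":[0,0,0],"xyz":[0,0.011,0.004],"grip":255},{"rot":[0,0,0],"xyz":[0,0.011,0.004],"grip":255},{"rot":[0,0,0],"xyz":[0,0.011,0.004],"grip":255}])

```text
clock: 5.48
tool_pos: [0.5626, 0.1559, 0.2753]
eef_rot: [0.124, 0.962, -0.24, -0.029]
contact_force: [-1.4, 4.8, 14.4]
opening: 0.099
finger_force: 23.5
```

Emit:
carry_out(plan=[{"rot":[0,0,0],"xyz":[0,0,0],"grip":165},{"rot":[0,0,0],"xyz":[0,0,0],"grip":165},{"rot":[0,0,0],"xyz":[0,0,0],"grip":165},{"rot":[0,0,0],"xyz":[0,0,0],"grip":165},{"rot":[0,0,0],"xyz":[0,0,0],"grip":165}])

```text
clock: 5.9
tool_pos: [0.562, 0.1548, 0.2716]
eef_rot: [0.124, 0.962, -0.241, -0.031]
contact_force: [-0.3, 0.5, 0.1]
opening: 0.354
finger_force: 0.0
```

```bash
python3 - <<'E'
from h import *
where()
E
```

```text
t 5.9 grasp in chest [0.0023 0.1269 0.2883] F [-0.3  0.5  0.1] open 0.354 q [-0.53  0.76 -0.01  1.42  0.35  1.35  0.63]
```

Emit:
carry_out(plan=[{"rot":[0,0,0],"xyz":[0,0,-0.02],"grip":165},{"rot":[0,0,0],"xyz":[0,0,-0.05],"grip":165},{"rot":[0,0,0],"xyz":[0,0,-0.08],"grip":165},{"rot":[0,0,0],"xyz":[0,0,-0.11],"grip":165},{"rot":[0,0,0],"xyz":[0,0,-0.14],"grip":165},{"rot":[0,0,0],"xyz":[0,0,-0.14],"grip":165}])

```text
clock: 6.4
tool_pos: [0.5804, 0.2226, 0.3994]
eef_rot: [0.123, 0.963, -0.237, -0.028]
contact_force: [-0.4, 0.2, 0.9]
opening: 0.351
finger_force: 0.0
```

```bash
python3 - <<'E'
from h import *
import cv2
where(); cv2.imwrite("pics/s2.png",r.snapshot("scene")[:,:,::-1])
h=np.pi/2
rows([([0.06,.10,.45],tool(h*.5,-.1)),([.142,-.03,.40],tool(h,.5))])
E
```

```text
t 6.4 grasp in chest [0.0029 0.197  0.4162] F [-0.4  0.2  0.9] open 0.351 q [-0.6   0.74 -0.    1.05  0.32  1.72  0.7 ]
rot [-0.367, -0.148, -0.775] xyz [-0.0572, -0.094, 0.0113]
rot [-0.771, -0.766, -1.43] xyz [-0.1389, -0.1769, 0.1094]
```

View pics/s2.png

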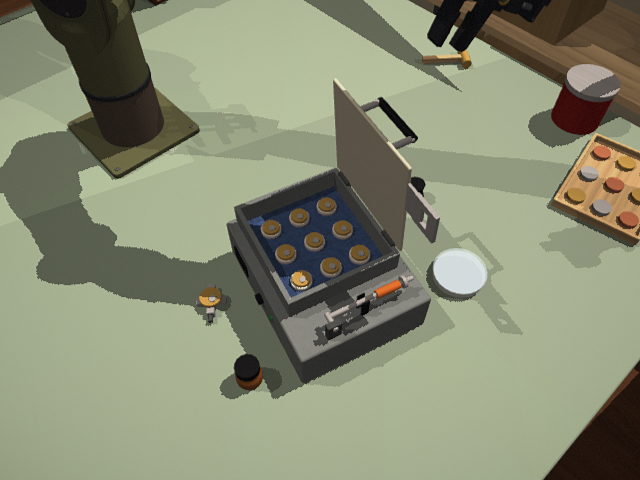

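The scene view shows the lid standing upright, with its handle behind at (398,118) and the slot plate at (425,212). The rod still lies in its clip, with the sleeve at (389,289). Now I move to the rod.

Emit:
carry_out(plan=[{"rot":[-0.05,-0.02,-0.11],"xyz":[-0.005,-0.012,0.0],"grip":165},{"rot":[-0.1,-0.04,-0.22],"xyz":[-0.014,-0.024,0.0],"grip":165},{"rot":[-0.15,-0.06,-0.33],"xyz":[-0.022,-0.036,0.0],"grip":165},{"rot":[-0.2,-0.08,-0.44],"xyz":[-0.03,-0.048,0.003],"grip":165},{"rot":[-0.26,-0.1,-0.55],"xyz":[-0.038,-0.06,0.005],"grip":165},{"rot":[-0.31,-0.12,-0.66],"xyz":[-0.047,-0.075,0.008],"grip":165},{"rot":[-0.37,-0.15,-0.775],"xyz":[-0.057,-0.094,0.011],"grip":165},{"rot":[-0.37,-0.15,-0.775],"xyz":[-0.057,-0.094,0.011],"grip":165}])

```text
clock: 7.12
tool_pos: [0.6136, 0.1089, 0.4304]
eef_rot: [-0.256, 0.965, -0.045, -0.026]
contact_force: [0.1, -1.6, 0.6]
opening: 0.353
finger_force: 0.0
```

```bash
python3 - <<'E'
from h import *
where()
h=np.pi/2
rows([([.142,-.03,.40],tool(h,.5))])
E
```

```text
t 7.1167 grasp in chest [0.0639 0.0885 0.4493] F [ 0.1 -1.6  0.6] open 0.353 q [-0.15  0.57 -0.29  1.21  0.24  1.46  1.65]
rot [-0.24, -0.573, -0.772] xyz [0.0153, -0.1276, 0.058]
```

```bash
python3 - <<'E'
from h import *
h=np.pi/2
rows([([.10,0.02,.45],tool(0,.2)),([.142,-.04,.42],tool(-.3*h,.4))])
E
```

```text
rot [-0.289, -0.119, 0.768] xyz [0.0179, -0.07, 0.0056]
rot [-0.532, -0.082, 1.217] xyz [0.0249, -0.1373, 0.0401]
```

Emit:
carry_out(plan=[{"rot":[-0.04,-0.02,0.11],"xyz":[0.003,-0.01,0.001],"grip":165},{"rot":[-0.08,-0.03,0.22],"xyz":[0.005,-0.02,0.002],"grip":165},{"rot":[-0.12,-0.05,0.33],"xyz":[0.008,-0.03,0.003],"grip":165},{"rot":[-0.16,-0.07,0.44],"xyz":[0.01,-0.04,0.004],"grip":165},{"rot":[-0.21,-0.09,0.55],"xyz":[0.013,-0.05,0.005],"grip":165},{"rot":[-0.25,-0.1,0.66],"xyz":[0.016,-0.06,0.006],"grip":165},{"rot":[-0.29,-0.12,0.77],"xyz":[0.018,-0.07,0.006],"grip":165},{"rot":[-0.33,-0.11,0.87],"xyz":[0.02,-0.08,0.01],"grip":165}])

```text
clock: 7.78
tool_pos: [0.6338, 0.038, 0.4263]
eef_rot: [0.177, 0.977, 0.118, 0.004]
contact_force: [0.1, 0.1, 0.4]
opening: 0.355
finger_force: 0.0
```

```bash
python3 - <<'E'
from h import *
where()
h=np.pi/2
rows([([.142,-.02,.35],tool(-.6*h,.45)),([.142,-.03,.30],tool(-h,.55))])
E
```

```text
t 7.7833 grasp in chest [0.1014 0.0186 0.4448] F [0.1 0.1 0.4] open 0.355 q [ 0.08  0.53 -0.18  1.3  -0.14  1.25  1.18]
rot [-0.196, 0.101, 0.833] xyz [-0.0473, -0.051, 0.0823]
rot [-0.238, 0.248, 1.451] xyz [-0.0498, -0.0705, 0.128]
```

Emit:
carry_out(plan=[{"rot":[-0.02,0.02,0.11],"xyz":[-0.006,-0.008,0.01],"grip":165},{"rot":[-0.05,0.03,0.22],"xyz":[-0.012,-0.015,0.02],"grip":165},{"rot":[-0.07,0.04,0.33],"xyz":[-0.018,-0.022,0.03],"grip":165},{"rot":[-0.1,0.05,0.44],"xyz":[-0.025,-0.03,0.04],"grip":165},{"rot":[-0.13,0.07,0.55],"xyz":[-0.031,-0.036,0.05],"grip":165},{"rot":[-0.16,0.08,0.66],"xyz":[-0.037,-0.042,0.06],"grip":165},{"rot":[-0.18,0.09,0.76],"xyz":[-0.043,-0.048,0.072],"grip":165},{"rot":[-0.2,0.12,0.87],"xyz":[-0.048,-0.055,0.085],"grip":165}])

```text
clock: 8.45
tool_pos: [0.6644, -0.0078, 0.3283]
eef_rot: [0.563, 0.794, 0.212, -0.087]
contact_force: [1.2, -0.3, -0.1]
opening: 0.354
finger_force: 0.0
```

```bash
python3 - <<'E'
from h import *
where()
h=np.pi/2
rows([([.142,.00,.25],tool(-h,.55))])
E
```

```text
t 8.45 grasp in chest [ 0.1427 -0.022   0.3453] F [ 1.2 -0.3 -0.1] open 0.354 q [ 0.2   0.67 -0.07  1.42 -0.48  1.07  0.72]
rot [-0.039, 0.082, 0.589] xyz [-0.018, -0.0111, 0.0951]
```

Emit:
carry_out(plan=[{"rot":[-0.01,0.02,0.11],"xyz":[-0.003,-0.002,0.02],"grip":165},{"rot":[-0.02,0.03,0.22],"xyz":[-0.006,-0.004,0.04],"grip":165},{"rot":[-0.02,0.04,0.33],"xyz":[-0.01,-0.006,0.06],"grip":165},{"rot":[-0.03,0.06,0.44],"xyz":[-0.014,-0.008,0.08],"grip":165},{"rot":[-0.04,0.08,0.55],"xyz":[-0.018,-0.011,0.095],"grip":165},{"rot":[-0.04,0.08,0.59],"xyz":[-0.018,-0.011,0.095],"grip":165},{"rot":[-0.04,0.08,0.59],"xyz":[-0.018,-0.011,0.095],"grip":165}])

```text
clock: 9.03
tool_pos: [0.669, 0.0149, 0.2325]
eef_rot: [0.762, 0.589, 0.213, -0.166]
contact_force: [0.2, -0.3, -0.5]
opening: 0.354
finger_force: 0.0
```

```bash
python3 - <<'E'
from h import *
import cv2
where()
h=np.pi/2
s=r.get_state();im=r.snapshot("wrist")
rows([([.142,.035,.15],tool(-h,.55)),([.142,.043,.115],tool(-h,.55))])
c=r.camera_params("wrist");H=c["hand_eye"];Rt=R.from_quat(s["eef_rot"])
cam=dict(c,position=s["tool_pos"]+Rt.apply(H[:3,3]),attitude=(Rt*R.from_matrix(H[:3,:3])).as_quat())
P=np.array([[142,29,113],[142,69,113],[142,94,113]])/1000
print(proj(cam,chest(P,pose())).round(0).tolist())
cv2.imwrite("pics/w2.png",im[:,:,::-1])
E
```

```text
t 9.0333 grasp in chest [ 0.1412 -0.0003  0.2488] F [ 0.2 -0.3 -0.5] open 0.354 q [ 0.17  0.77 -0.02  1.56 -0.71  0.89  0.39]
rot [-0.0, 0.002, 0.005] xyz [-0.0222, -0.0002, 0.1037]
rot [-0.0, 0.002, 0.005] xyz [-0.0336, -0.0002, 0.1377]
[[318.0, 296.0], [318.0, 240.0], [318.0, 206.0]]
```

View pics/w2.png

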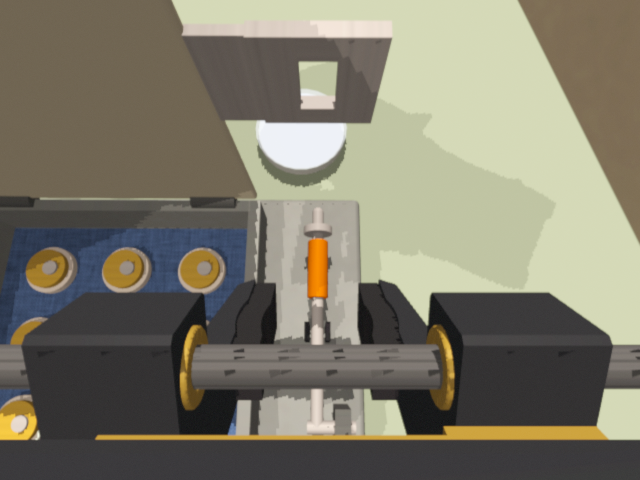

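The wrist view shows the sleeve at column 318, rows 240 to 297, exactly as predicted. The open lid's slot is at (318,85). Now I descend onto the sleeve.

Emit:
carry_out(plan=[{"rot":[0,0,0],"xyz":[-0.008,0,0.035],"grip":180},{"rot":[0,0,0],"xyz":[-0.015,0,0.07],"grip":180},{"rot":[0,0,0],"xyz":[-0.022,0,0.1],"grip":180},{"rot":[0,0,0],"xyz":[-0.028,0,0.12],"grip":180},{"rot":[0,0,0],"xyz":[-0.034,0,0.135],"grip":180},{"rot":[0,0,0],"xyz":[-0.034,0,0.137],"grip":180},{"rot":[0,0,0],"xyz":[-0.034,0,0.137],"grip":180}])

```text
clock: 9.67
tool_pos: [0.6822, 0.0563, 0.1005]
eef_rot: [0.76, 0.591, 0.215, -0.164]
contact_force: [0.6, 0.3, 0.0]
opening: 0.29
finger_force: 0.0
```

Emit:
carry_out(plan=[{"rot":[0,0,0],"xyz":[0,0,0],"grip":255},{"rot":[0,0,0],"xyz":[0,0,0],"grip":255},{"rot":[0,0,0],"xyz":[0,0,0],"grip":255},{"rot":[0,0,0],"xyz":[0,0,0],"grip":255},{"rot":[0,0,0],"xyz":[0,0,0],"grip":255},{"rot":[0,0,0],"xyz":[0,0,0],"grip":255}], squeeze=20)

```text
clock: 10.17
tool_pos: [0.6801, 0.0566, 0.102]
eef_rot: [0.759, 0.592, 0.215, -0.166]
contact_force: [-6.7, 0.1, 2.2]
opening: 0.147
finger_force: 19.9
```

```bash
python3 - <<'E'
from h import *
where()
h=np.pi/2
s=r.get_state()
Rt=R.from_quat(s["eef_rot"]);p=pose();g=R.from_euler("z",-p[2]).apply(s["tool_pos"]-Rt.apply([0,0,.019])-[p[0],p[1],0])
d=g-[.142,-.051,.113];rr=np.hypot(d[1],d[2]);a0=np.arctan2(d[2],d[1]);print(rr,a0)
f=lambda a:[.142,-.051+rr*np.cos(a+a0),.113+rr*np.sin(a+a0)]
rows([(f(a),tool(-h,.55)) for a in np.linspace(.135,1.08,8)])
E
```

```text
t 10.1667 grasp in chest [0.1414 0.0429 0.1182] F [-6.7  0.1  2.2] open 0.147 q [ 0.16  0.96 -0.11  1.61 -0.81  0.65  0.52]
0.094051007230791 0.05542282607106564
rot [-0.002, 0.001, 0.008] xyz [0.0053, 0.0006, -0.0116]
rot [-0.002, 0.001, 0.008] xyz [0.0089, 0.0006, -0.0237]
rot [-0.002, 0.001, 0.008] xyz [0.0109, 0.0006, -0.0362]
rot [-0.002, 0.001, 0.008] xyz [0.0112, 0.0006, -0.0489]
rot [-0.002, 0.001, 0.008] xyz [0.0097, 0.0006, -0.0615]
rot [-0.002, 0.001, 0.008] xyz [0.0066, 0.0005, -0.0738]
rot [-0.002, 0.001, 0.008] xyz [0.0018, 0.0005, -0.0856]
rot [-0.002, 0.001, 0.008] xyz [-0.0044, 0.0004, -0.0966]
```

Emit:
carry_out(plan=[{"rot":[0,0,0],"xyz":[0.005,0,-0.012],"grip":255},{"rot":[0,0,0],"xyz":[0.009,0,-0.024],"grip":255},{"rot":[0,0,0],"xyz":[0.011,0,-0.036],"grip":255},{"rot":[0,0,0],"xyz":[0.011,0,-0.049],"grip":255},{"rot":[0,0,0],"xyz":[0.01,0,-0.062],"grip":255},{"rot":[0,0,0],"xyz":[0.007,0,-0.074],"grip":255},{"rot":[0,0,0],"xyz":[0.002,0,-0.086],"grip":255},{"rot":[0,0,0],"xyz":[-0.004,0,-0.097],"grip":255}])

```text
clock: 10.83
tool_pos: [0.667, 0.0073, 0.185]
eef_rot: [0.758, 0.592, 0.217, -0.167]
contact_force: [-5.5, 6.4, 0.9]
opening: 0.151
finger_force: 20.0
```

Emit:
carry_out(plan=[{"rot":[0,0,0],"xyz":[0,0,0],"grip":255},{"rot":[0,0,0],"xyz":[0,0,0],"grip":255},{"rot":[0,0,0],"xyz":[0,0,0],"grip":255}])

```text
clock: 11.08
tool_pos: [0.6669, 0.0067, 0.185]
eef_rot: [0.758, 0.592, 0.216, -0.167]
contact_force: [-7.3, 3.9, 4.5]
opening: 0.152
finger_force: 20.0
```

```bash
python3 - <<'E'
from h import *
import cv2
where()
im=r.snapshot("scene")
cv2.imwrite("pics/s3.png",cv2.resize(im[130:390,200:500],(800,693))[:600,:,::-1])
c=r.camera_params("scene")
for a in(1.0,1.08,1.16):
  print(a,proj(c,chest([[.142,-.051+q*np.cos(a),.113+q*np.sin(a)] for q in(0,.12,.145)],pose())).round(0).tolist())
E
```

```text
t 11.0833 grasp in chest [ 0.1412 -0.0088  0.2012] F [-7.3  3.9  4.5] open 0.152 q [ 0.21  0.84 -0.05  1.59 -0.74  0.81  0.47]
1.0 [[328.0, 317.0], [372.0, 260.0], [382.0, 247.0]]
1.08 [[328.0, 317.0], [367.0, 261.0], [376.0, 247.0]]
1.16 [[328.0, 317.0], [361.0, 261.0], [369.0, 248.0]]
```

View pics/s3.png

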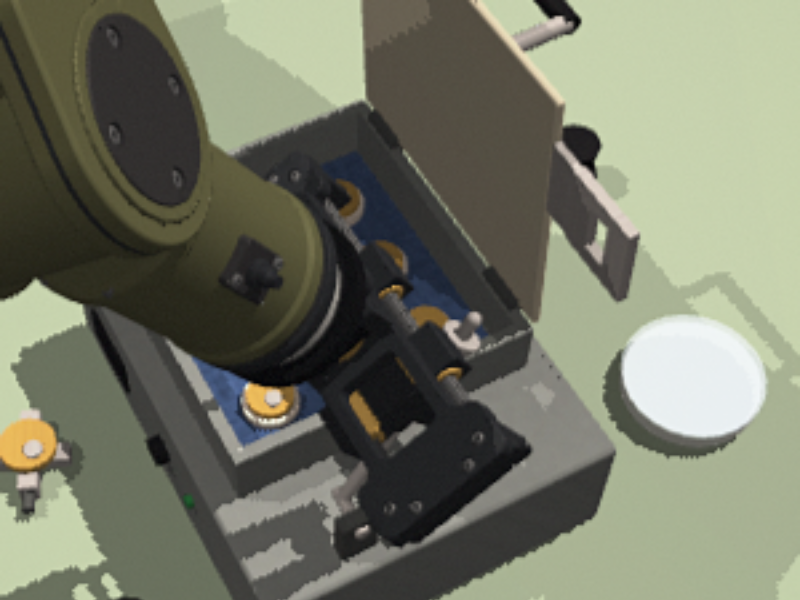

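The crop shows the rod's tip at crop (472,320), which is scene pixel (377,250). That puts the rod at about 1.07 rad, so I let go and back off.

Emit:
carry_out(plan=[{"rot":[0,0,0],"xyz":[0,0,0],"grip":150},{"rot":[0,0,0],"xyz":[0,0,0],"grip":150},{"rot":[0,0,0],"xyz":[0,0,0],"grip":150},{"rot":[0,0,0],"xyz":[0,0,0],"grip":150},{"rot":[0,0,0],"xyz":[0,0,0],"grip":150}])

```text
clock: 11.55
tool_pos: [0.6694, 0.003, 0.1822]
eef_rot: [0.76, 0.591, 0.216, -0.163]
contact_force: [0.3, -0.1, -1.2]
opening: 0.41
finger_force: 0.0
```

Emit:
carry_out(plan=[{"rot":[0,0,0],"xyz":[0,0,-0.02],"grip":150},{"rot":[0,0,0],"xyz":[0,0,-0.05],"grip":150},{"rot":[0,0,0],"xyz":[0,0,-0.08],"grip":150},{"rot":[0,0,0],"xyz":[0,0,-0.11],"grip":150},{"rot":[0,0,0],"xyz":[0,0,-0.14],"grip":150},{"rot":[0,0,0],"xyz":[0,0,-0.18],"grip":150},{"rot":[0,0,0],"xyz":[0,0,-0.22],"grip":150},{"rot":[0,0,0],"xyz":[0,0,-0.22],"grip":150}])

```text
clock: 12.22
tool_pos: [0.6412, -0.1143, 0.3763]
eef_rot: [0.762, 0.59, 0.218, -0.156]
contact_force: [0.8, -1.5, 0.6]
opening: 0.415
finger_force: 0.0
```

```bash
python3 - <<'E'
from h import *
import cv2
where()
im=r.snapshot("scene")
cv2.imwrite("pics/s4.png",cv2.resize(im[60:360,250:500],(700,600),interpolation=2)[:,:,::-1])
h=np.pi/2
rows([([.09,0.0,.46],tool(-.5*h,.25)),([.04,.08,.48],tool(0,-.1))])
c=r.camera_params("scene")
for t in (1.42,1.48,1.54):
  hh=np.array(handle(t));print(t,proj(c,chest([hh+[-.045,0,0],hh+[.045,0,0]],pose())).round().tolist())
E
```

```text
t 12.2167 grasp in chest [ 0.1466 -0.1322  0.3925] F [ 0.8 -1.5  0.6] open 0.415 q [ 0.34  0.64  0.05  1.35 -0.61  1.26  0.35]
rot [0.129, -0.275, -0.775] xyz [0.1423, -0.0547, 0.0054]
rot [0.517, -0.494, -1.509] xyz [0.2155, -0.1044, 0.0262]
1.42 [[370.0, 102.0], [404.0, 142.0]]
1.48 [[376.0, 100.0], [411.0, 140.0]]
1.54 [[382.0, 99.0], [417.0, 138.0]]
```

View pics/s4.png

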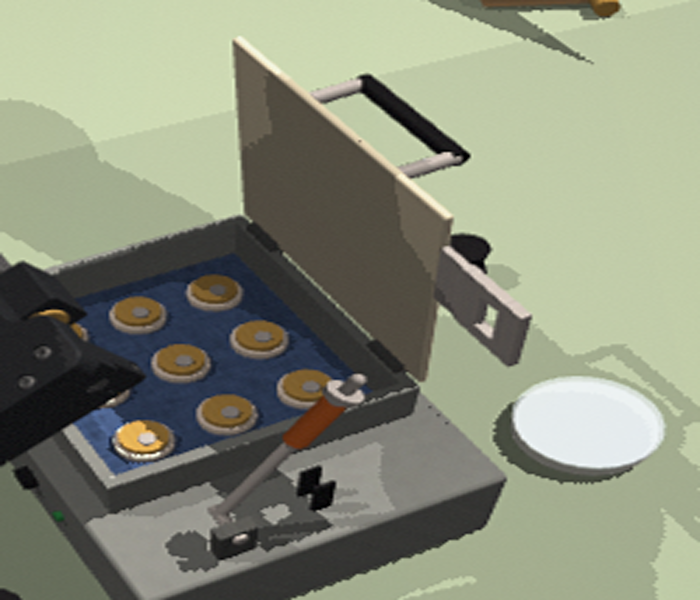

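The crop shows the rod standing by itself, tip at (358,380), and the lid upright with handle ends at (365,80) and (463,157), i.e. about 1.52 rad. I go back to the handle.

Emit:
carry_out(plan=[{"rot":[0.02,-0.04,-0.1],"xyz":[0.018,-0.007,-0.01],"grip":165},{"rot":[0.03,-0.07,-0.2],"xyz":[0.036,-0.014,-0.015],"grip":165},{"rot":[0.05,-0.11,-0.3],"xyz":[0.054,-0.021,-0.015],"grip":165},{"rot":[0.07,-0.14,-0.4],"xyz":[0.072,-0.028,-0.01],"grip":165},{"rot":[0.09,-0.18,-0.5],"xyz":[0.09,-0.035,-0.005],"grip":165},{"rot":[0.1,-0.21,-0.6],"xyz":[0.108,-0.042,0.0],"grip":165},{"rot":[0.12,-0.25,-0.7],"xyz":[0.126,-0.049,0.003],"grip":165},{"rot":[0.13,-0.275,-0.775],"xyz":[0.142,-0.055,0.005],"grip":165}])

```text
clock: 12.93
tool_pos: [0.6157, 0.0299, 0.4381]
eef_rot: [0.488, 0.864, 0.12, -0.038]
contact_force: [0.5, 0.1, 0.9]
opening: 0.353
finger_force: 0.0
```

```bash
python3 - <<'E'
from h import *
where()
rows([([.0,.13,.46],tool(0,-.3))])
E
```

```text
t 12.9333 grasp in chest [0.086  0.0059 0.4565] F [0.5 0.1 0.9] open 0.353 q [ 0.03  0.49 -0.04  1.34 -0.24  1.26  0.6 ]
rot [0.519, -0.225, -0.75] xyz [0.1387, 0.0197, 0.0258]
```

Emit:
carry_out(plan=[{"rot":[0.06,-0.03,-0.09],"xyz":[0.017,0.002,-0.015],"grip":165},{"rot":[0.12,-0.05,-0.18],"xyz":[0.034,0.004,-0.015],"grip":165},{"rot":[0.18,-0.08,-0.27],"xyz":[0.051,0.006,-0.01],"grip":165},{"rot":[0.25,-0.11,-0.37],"xyz":[0.068,0.009,-0.005],"grip":165},{"rot":[0.32,-0.14,-0.46],"xyz":[0.085,0.012,0.0],"grip":165},{"rot":[0.38,-0.16,-0.55],"xyz":[0.102,0.015,0.01],"grip":165},{"rot":[0.45,-0.19,-0.64],"xyz":[0.12,0.018,0.018],"grip":165},{"rot":[0.51,-0.22,-0.74],"xyz":[0.139,0.02,0.025],"grip":165}])

```text
clock: 13.6
tool_pos: [0.5627, 0.1605, 0.4417]
eef_rot: [0.132, 0.98, -0.145, -0.021]
contact_force: [-0.8, -0.8, 0.1]
opening: 0.354
finger_force: 0.0
```

```bash
python3 - <<'E'
from h import *
where()
R5=tool(0,-.5);p=np.array(handle(1.52))
u=R.from_euler("x",-.5).apply([0,0,1])
rows([(p+.11*u,R5),(p+.06*u,R5),(p-.004*u,R5)]);print(p)
E
```

```text
t 13.6 grasp in chest [0.0017 0.1292 0.4599] F [-0.8 -0.8  0.1] open 0.354 q [-0.42  0.56 -0.1   1.21  0.26  1.59  0.76]
rot [0.206, -0.008, -0.011] xyz [0.0021, 0.0688, 0.0468]
rot [0.206, -0.008, -0.011] xyz [0.0016, 0.0585, 0.0958]
rot [0.206, -0.008, -0.011] xyz [0.0011, 0.0454, 0.1584]
[0.         0.132309   0.29711635]
```

```bash
python3 - <<'E'
from h import *
T=-.3;R5=tool(0,T);p=np.array(handle(1.51))+[0,.001,0]
u=R.from_euler("x",T).apply([0,0,1])
rows([(p+.10*u,R5),(p+.05*u,R5),(p-.003*u,R5)])
E
```

```text
rot [0.006, -0.006, -0.012] xyz [0.0018, 0.0498, 0.0548]
rot [0.006, -0.006, -0.012] xyz [0.0015, 0.0495, 0.1048]
rot [0.006, -0.006, -0.012] xyz [0.0011, 0.0492, 0.1578]
```

Emit:
carry_out(plan=[{"rot":[0,0,-0.01],"xyz":[0.001,0.03,0.02],"grip":178},{"rot":[0,0,-0.01],"xyz":[0.001,0.049,0.045],"grip":178},{"rot":[0,0,-0.01],"xyz":[0.001,0.049,0.075],"grip":178},{"rot":[0,0,-0.01],"xyz":[0.001,0.049,0.1],"grip":178},{"rot":[0,0,-0.01],"xyz":[0.001,0.049,0.12],"grip":178},{"rot":[0,0,-0.01],"xyz":[0.001,0.049,0.14],"grip":178},{"rot":[0,0,-0.01],"xyz":[0.001,0.049,0.158],"grip":178},{"rot":[0,0,-0.01],"xyz":[0.001,0.049,0.158],"grip":178}])

```text
clock: 14.27
tool_pos: [0.5596, 0.1594, 0.274]
eef_rot: [0.13, 0.981, -0.145, -0.025]
contact_force: [-1.2, -0.1, 0.4]
opening: 0.301
finger_force: 0.0
```

Emit:
carry_out(plan=[{"rot":[0,0,0],"xyz":[0,0,0],"grip":255},{"rot":[0,0,0],"xyz":[0,0,0],"grip":255},{"rot":[0,0,0],"xyz":[0,0,0],"grip":255},{"rot":[0,0,0],"xyz":[0,0,0],"grip":255},{"rot":[0,0,0],"xyz":[0,0,0],"grip":255}], squeeze=25)

```text
clock: 14.68
tool_pos: [0.563, 0.162, 0.2789]
eef_rot: [0.13, 0.981, -0.142, -0.02]
contact_force: [-0.1, 0.0, 1.6]
opening: 0.12
finger_force: 24.4
```

```bash
cat >> h.py <<'E'
def arc(ts,tilt):
    """rows along the circle about the hinge that the gripped point is on now; prints the lid angle"""
    s=r.get_state();p=pose();Rt=R.from_quat(s["eef_rot"])
    g=R.from_euler("z",-p[2]).apply(s["tool_pos"]-Rt.apply([0,0,.019])-[p[0],p[1],0])
    y,z=g[1]-.095,g[2]-.125; rr=np.hypot(y,z); a=np.arctan2(z,-y)
    print("r",rr.round(4),"theta",(a-.264).round(3))
    where()
    rows([([g[0],.095-rr*np.cos(t+.264),.125+rr*np.sin(t+.264)],tool(0,k)) for t,k in zip(ts,tilt)])
E
python3 - <<'E'
from h import *
arc(np.linspace(1.47,1.15,8),[-.3]*8)
E
```

```text
r 0.1758 theta 1.51
t 14.6833 grasp in chest [0.0015 0.1305 0.2972] F [-0.1  0.   1.6] open 0.12 q [-0.42  0.68 -0.11  1.49  0.29  1.2   0.66]
rot [0.012, -0.005, -0.008] xyz [-0.0002, -0.0073, 0.0007]
rot [0.012, -0.005, -0.008] xyz [-0.0002, -0.0152, 0.0019]
rot [0.012, -0.005, -0.008] xyz [-0.0003, -0.0231, 0.0035]
rot [0.012, -0.005, -0.008] xyz [-0.0004, -0.0309, 0.0054]
rot [0.012, -0.005, -0.008] xyz [-0.0004, -0.0386, 0.0076]
rot [0.012, -0.005, -0.008] xyz [-0.0005, -0.0462, 0.0102]
rot [0.012, -0.005, -0.008] xyz [-0.0006, -0.0537, 0.0132]
rot [0.012, -0.005, -0.008] xyz [-0.0006, -0.061, 0.0165]
```

Emit:
carry_out(plan=[{"rot":[0,0,0],"xyz":[0,-0.007,0.001],"grip":255},{"rot":[0,0,0],"xyz":[0,-0.015,0.002],"grip":255},{"rot":[0,0,0],"xyz":[0,-0.023,0.0035],"grip":255},{"rot":[0,0,0],"xyz":[0,-0.031,0.0055],"grip":255},{"rot":[0,0,0],"xyz":[0,-0.039,0.008],"grip":255},{"rot":[0,0,0],"xyz":[0,-0.046,0.01],"grip":255},{"rot":[0,0,0],"xyz":[0,-0.054,0.013],"grip":255},{"rot":[0,0,0],"xyz":[0,-0.061,0.0165],"grip":255}])

```text
clock: 15.35
tool_pos: [0.5459, 0.0994, 0.2788]
eef_rot: [0.13, 0.981, -0.143, -0.021]
contact_force: [4.9, 2.7, -10.3]
opening: 0.118
finger_force: 25.3
```

```bash
python3 - <<'E'
from h import *
import cv2
arc([1.15,1.12,1.09,1.06,1.03,1.0,.97,.94],[-.3]*8)
im=r.snapshot("scene")
cv2.imwrite("pics/s5.png",cv2.resize(im[120:345,250:550],(800,600),interpolation=2)[:,:,::-1])
E
```

```text
r 0.1745 theta 1.138
t 15.35 grasp in chest [0.0009 0.0657 0.297 ] F [  4.9   2.7 -10.3] open 0.118 q [-0.34  0.62 -0.1   1.61  0.31  1.12  0.72]
rot [0.011, -0.007, -0.008] xyz [-0.0001, 0.0016, -0.0009]
rot [0.011, -0.007, -0.008] xyz [-0.0002, -0.003, 0.0014]
rot [0.011, -0.007, -0.008] xyz [-0.0002, -0.0077, 0.0039]
rot [0.011, -0.007, -0.008] xyz [-0.0003, -0.0122, 0.0065]
rot [0.011, -0.007, -0.008] xyz [-0.0003, -0.0167, 0.0092]
rot [0.011, -0.007, -0.008] xyz [-0.0004, -0.021, 0.0121]
rot [0.011, -0.007, -0.008] xyz [-0.0004, -0.0253, 0.0151]
rot [0.011, -0.007, -0.008] xyz [-0.0005, -0.0295, 0.0182]
```

View pics/s5.png

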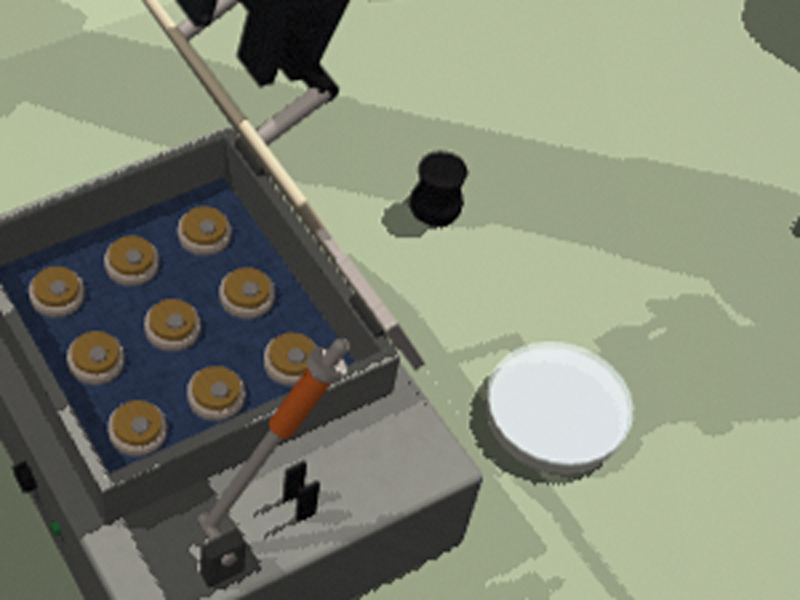

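The crop shows the lid edge-on at about 1.14 rad, with the rod tip at (340,350) and free below the plate. I lower on gently.

Emit:
carry_out(plan=[{"rot":[0,0,0],"xyz":[0,-0.003,0.003],"grip":255},{"rot":[0,0,0],"xyz":[0,-0.006,0.0045],"grip":255},{"rot":[0,0,0],"xyz":[0,-0.01,0.0065],"grip":255},{"rot":[0,0,0],"xyz":[0,-0.013,0.009],"grip":255},{"rot":[0,0,0],"xyz":[0,-0.017,0.011],"grip":255},{"rot":[0,0,0],"xyz":[0,-0.019,0.0125],"grip":255},{"rot":[0,0,0],"xyz":[0,-0.021,0.014],"grip":255},{"rot":[0,0,0],"xyz":[0,-0.021,0.014],"grip":255}])

```text
clock: 16.07
tool_pos: [0.5396, 0.0759, 0.2722]
eef_rot: [0.131, 0.981, -0.143, -0.021]
contact_force: [3.6, -0.6, -5.1]
opening: 0.113
finger_force: 25.0
```

```bash
python3 - <<'E'
from h import *
import cv2
arc([1.0,.98,.96,.94,.92,.90,.89,.88],[-.3]*8)
im=r.snapshot("scene")
cv2.imwrite("pics/s6.png",cv2.resize(im[180:330,290:490],(800,600),interpolation=2)[:,:,::-1])
E
```

```text
r 0.1739 theta 0.993
t 16.0667 grasp in chest [0.0006 0.0414 0.2904] F [ 3.6 -0.6 -5.1] open 0.113 q [-0.31  0.61 -0.1   1.66  0.32  1.08  0.73]
rot [0.009, -0.006, -0.009] xyz [-0.0001, 0.0008, -0.0006]
rot [0.009, -0.006, -0.009] xyz [-0.0001, -0.0021, 0.0013]
rot [0.009, -0.006, -0.009] xyz [-0.0002, -0.0049, 0.0034]
rot [0.009, -0.006, -0.009] xyz [-0.0002, -0.0077, 0.0055]
rot [0.009, -0.006, -0.009] xyz [-0.0003, -0.0104, 0.0076]
rot [0.009, -0.006, -0.009] xyz [-0.0003, -0.0131, 0.0098]
rot [0.009, -0.006, -0.009] xyz [-0.0003, -0.0144, 0.011]
rot [0.009, -0.006, -0.009] xyz [-0.0003, -0.0158, 0.0121]
```

View pics/s6.png

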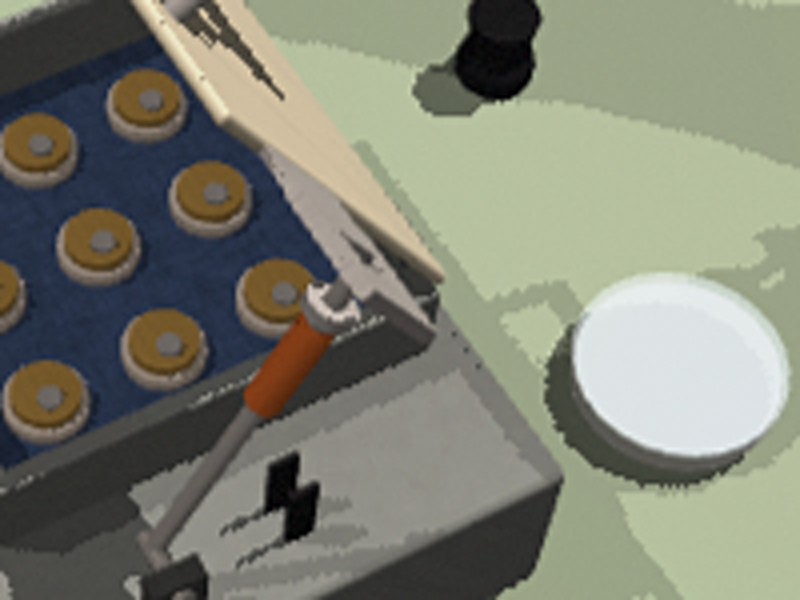

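The crop shows the tip at (338,295), just at the slot's lower part under the plate, and in line with it. I lower a little further while watching the force.

Emit:
carry_out(plan=[{"rot":[0,0,0],"xyz":[0,-0.002,0.002],"grip":255},{"rot":[0,0,0],"xyz":[0,-0.004,0.003],"grip":255},{"rot":[0,0,0],"xyz":[0,-0.005,0.004],"grip":255},{"rot":[0,0,0],"xyz":[0,-0.007,0.005],"grip":255},{"rot":[0,0,0],"xyz":[0,-0.008,0.006],"grip":255},{"rot":[0,0,0],"xyz":[0,-0.01,0.0075],"grip":255},{"rot":[0,0,0],"xyz":[0,-0.01,0.0075],"grip":255}])

```text
clock: 16.7
tool_pos: [0.5366, 0.0649, 0.2677]
eef_rot: [0.131, 0.981, -0.143, -0.021]
contact_force: [5.3, -0.5, -2.9]
opening: 0.113
finger_force: 24.9
```

```bash
python3 - <<'E'
from h import *
arc([.92,.91,.9,.89,.88,.87],[-.3]*6)
E
```

```text
r 0.1736 theta 0.923
t 16.7 grasp in chest [0.0005 0.03   0.2859] F [ 5.3 -0.5 -2.9] open 0.113 q [-0.29  0.61 -0.1   1.68  0.33  1.06  0.74]
rot [0.01, -0.006, -0.008] xyz [-0.0001, -0.0006, 0.0003]
rot [0.01, -0.006, -0.008] xyz [-0.0001, -0.0019, 0.0014]
rot [0.01, -0.006, -0.008] xyz [-0.0002, -0.0033, 0.0025]
rot [0.01, -0.006, -0.008] xyz [-0.0002, -0.0046, 0.0036]
rot [0.01, -0.006, -0.008] xyz [-0.0002, -0.0059, 0.0048]
rot [0.01, -0.006, -0.008] xyz [-0.0002, -0.0072, 0.0059]
```

Emit:
carry_out(plan=[{"rot":[0,0,0],"xyz":[0,-0.001,0.001],"grip":255},{"rot":[0,0,0],"xyz":[0,-0.002,0.002],"grip":255},{"rot":[0,0,0],"xyz":[0,-0.003,0.0025],"grip":255},{"rot":[0,0,0],"xyz":[0,-0.004,0.003],"grip":255},{"rot":[0,0,0],"xyz":[0,-0.005,0.004],"grip":255},{"rot":[0,0,0],"xyz":[0,-0.005,0.004],"grip":255}])

```text
clock: 17.2
tool_pos: [0.5355, 0.0606, 0.2657]
eef_rot: [0.13, 0.981, -0.142, -0.02]
contact_force: [4.2, 2.2, 0.3]
opening: 0.106
finger_force: 24.6
```

```bash
python3 - <<'E'
from h import *
import cv2
arc([.88,.87,.86],[-.3]*3)
im=r.snapshot("scene")
cv2.imwrite("pics/s7.png",cv2.resize(im[180:330,290:490],(800,600),interpolation=2)[:,:,::-1])
E
```

```text
r 0.1735 theta 0.895
t 17.2 grasp in chest [0.0005 0.0256 0.2839] F [4.2 2.2 0.3] open 0.106 q [-0.28  0.61 -0.1   1.69  0.33  1.04  0.74]
rot [0.012, -0.005, -0.008] xyz [-0.0001, -0.0022, 0.0017]
rot [0.012, -0.005, -0.008] xyz [-0.0001, -0.0035, 0.0028]
rot [0.012, -0.005, -0.008] xyz [-0.0002, -0.0048, 0.004]
```

View pics/s7.png

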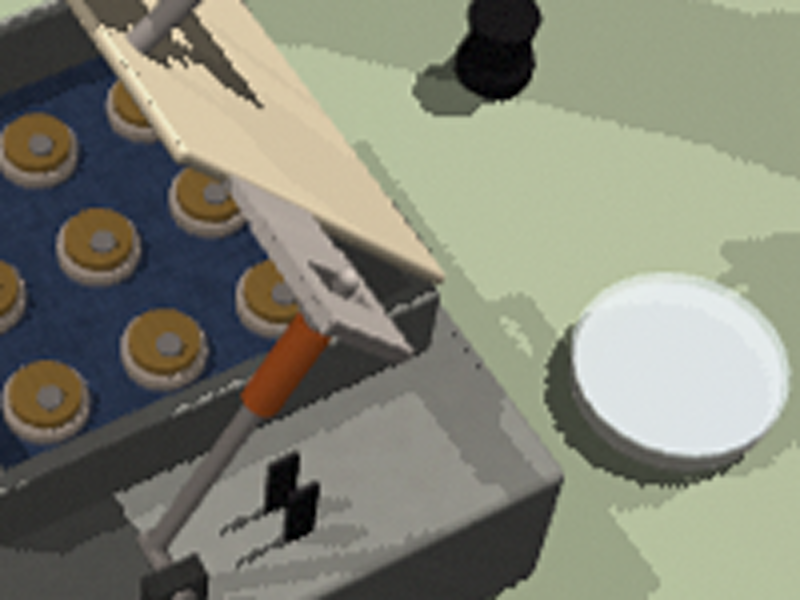

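The crop shows the tip standing through the slot at (340,275), with the collar hidden right under the plate. I take it slightly further, then release.

Emit:
carry_out(plan=[{"rot":[0,0,0],"xyz":[0,-0.001,0.001],"grip":255},{"rot":[0,0,0],"xyz":[0,-0.002,0.0015],"grip":255},{"rot":[0,0,0],"xyz":[0,-0.002,0.0015],"grip":255},{"rot":[0,0,0],"xyz":[0,-0.002,0.0015],"grip":255}])

```text
clock: 17.58
tool_pos: [0.5354, 0.06, 0.2654]
eef_rot: [0.13, 0.981, -0.141, -0.02]
contact_force: [4.7, 5.2, 3.6]
opening: 0.109
finger_force: 24.3
```

```bash
python3 - <<'E'
from h import *
arc([.88],[-.3])
E
```

```text
r 0.1734 theta 0.891
t 17.5833 grasp in chest [0.0005 0.0249 0.2836] F [4.7 5.2 3.6] open 0.109 q [-0.28  0.61 -0.1   1.7   0.33  1.04  0.75]
rot [0.015, -0.004, -0.007] xyz [-0.0001, -0.0017, 0.0012]
```

Emit:
carry_out(plan=[{"rot":[0,0,0],"xyz":[0,0,0],"grip":175},{"rot":[0,0,0],"xyz":[0,0,0],"grip":175},{"rot":[0,0,0],"xyz":[0,0,0],"grip":175},{"rot":[0,0,0],"xyz":[0,0,0],"grip":175},{"rot":[0,0,0],"xyz":[0,0,0],"grip":175}])

```text
clock: 18.0
tool_pos: [0.5336, 0.0569, 0.2644]
eef_rot: [0.131, 0.981, -0.143, -0.022]
contact_force: [0.1, -0.1, -0.1]
opening: 0.312
finger_force: 0.0
```

Emit:
carry_out(plan=[{"rot":[0,0,0],"xyz":[0,0,-0.01],"grip":175},{"rot":[0,0,0],"xyz":[0,0,-0.025],"grip":175},{"rot":[0,0,0],"xyz":[0,0,-0.045],"grip":175},{"rot":[0,0,0],"xyz":[0,0,-0.07],"grip":175},{"rot":[0,0,0],"xyz":[0,0,-0.1],"grip":175},{"rot":[0,0,0],"xyz":[0,0,-0.13],"grip":175},{"rot":[0,0,0],"xyz":[0,0,-0.13],"grip":175},{"rot":[0,0,0],"xyz":[0,0,-0.13],"grip":175}])

```text
clock: 18.67
tool_pos: [0.5449, 0.0937, 0.3902]
eef_rot: [0.13, 0.981, -0.142, -0.02]
contact_force: [-0.1, 0.4, -0.6]
opening: 0.317
finger_force: 0.0
```

```bash
python3 - <<'E'
from h import *
import cv2
where()
a=cv2.imread("pics/s7.png")
im=r.snapshot("scene")
cv2.imwrite("pics/s8.png",cv2.resize(im[100:400,190:500],(620,600),interpolation=2)[:,:,::-1])
b=cv2.resize(im[180:330,290:490],(800,600),interpolation=2)[:,:,::-1]
for d in(-12,-8,-4,0,4,8,12): # plate region shifted in rows: best match against the propped picture
  print(d,np.abs(a[180:360,230:420].astype(int)-b[180+d:360+d,230:420]).mean().round(1))
E
```

```text
t 18.6667 grasp in chest [0.0012 0.0599 0.4085] F [-0.1  0.4 -0.6] open 0.317 q [-0.33  0.52 -0.11  1.45  0.28  1.37  0.8 ]
-12 26.8
-8 21.3
-4 14.4
0 10.7
4 18.0
8 25.5
12 31.6
```

```bash
python3 -c "
from plant import r
print(r.finish_job())"
```

```text
the job is handed in; nothing more can be done
None
```

The chest lid is propped open at about 0.89 rad on the rod, its tip seen through the slot; image comparison showed no shift after release, the gripper is clear, and the job was handed in at about 19 s.

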